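# Park the condiment caddy on its mat

## Robot

A 6-joint arm with a two-finger parallel gripper is mounted at the origin on a cart in front of the work surface, level with it; the furniture and walls round the work are solid. World frame = base frame: x ahead of the robot, y to its left, z up, the work surface at z = 0. Lengths are in m, angles in rad, forces in N, time in s.
With the tool pointing down it reaches from about 0.3 to 0.85 m from the base axis. Payload 4.2 kg.
Tool frame: the origin (TCP) lies on the mounting face of the last link; the fingertips stand 191 mm ahead of it and the grasp point (between the pads) lies 172 mm ahead of it; z points along the fingers, y is the line along which they close (so a half turn about z gives the same grasp; the last joint's range is limited). The gripper opens to 91 mm and grips with 3 to 60 N. Pads are 32 mm wide; open, the fingers measure 118 mm over their backs; the gripper's body (76 mm by 178 mm) begins 60 mm behind the grasp point.
Start: joints at [-1.209, 0.32, 1.565, -0, 1.257, -0.02], TCP at [0.214, -0.534, 0.405] pointing down, gripper open.
Joint ranges: [-3.11, 3.11], [-0.84, 2.01], [0.21, 2.61], [-1.34, 4.49], [0.05, 2.63], [-2.56, 2.56]. Speed limits (rad/s): [2.57, 2.57, 3.14, 3.14, 3.14, 3.14].

## Interface

Orientations are given as a unit quaternion [x, y, z, w].
In Python, from plant import r, effector, get_image, camera_model, ticket, nets gives the robot as it stands. Calls block until the motion is done:
- r.goto(position, orientation): joint-space move of the TCP to a pose.
- r.move_linear(position, frame=None, speed=0.15, contact_N=None): straight line of the TCP; frame=None keeps the orientation; speed is the mean speed in m/s. With contact_N (N) it stops when the force on the tool has changed by that much, and returns True; else False.
- r.move_joints(angles): joint-space move.
- effector.open_gripper() and effector.close(strength=None): open the fingers fully, or close them until they stop; strength is the grip in N (None keeps the last).
- r.hold(seconds).
- r.ik(position, orientation): joint angles nearest the present ones, or None.
- r.read_state(): the state.
- get_image(name): name is "scene" or "top"; returns (picture, depth): 480x640x3 uint8, red, green, blue; 480x640 float32, m along the optical axis (not along the pixel's ray), 0 where there is no reading.
- camera_model(name): a dict with "K" (3x3 intrinsics, pixels), "D" ([k1, k2, p1, p2, k3] as OpenCV has them; the pictures are not rectified), "R" (3x3) and "t" (3): a world point X has camera coordinates R X + t. Camera axes: x right, y down, z forward; pixel columns grow to the right and rows downward; lengths in m; the calibration is good to about 2 mm. A picture is of the moment at which its call begins. camera_model takes no time and is no camera call.
A pose or a line that the arm cannot do raises r.PlanningError and nothing moves.
- ticket.sign_off(): hands the job in; it is judged then, once.
Trained networks look in the newest picture that a camera, given by its name, has taken for a name from the list of things; names that differ only in an ending like _2 or _b are one class to them, and where a whole thing is asked for, a point or a joint stands for the part that bears it (a point fixed in the world has none). Each returns a list of dicts, best first, with "score" (0 to 1); they miss things now and then, are a little off and sometimes report something else, mostly with a low value. They report only what shows in the picture. A call takes as long as a camera call.
- nets.regions_of(camera, thing): "mask" (480x640 bool, what is visible of it) and "pixel" ([row, column] in pixels, amid what is visible of it).
The state is a dict: "time_s": time; "joint_positions": joint angles; "qd": joint speeds; "joint_torque": joint torques, N m; "ee_pos": TCP position; "ee_rot": TCP orientation; "contact_force": force on the tool from outside, world axes, zero at the start; "ft_torque": the same for the moment, N m; "opening": finger opening in m; "grasp_force": force on a finger pad.
Only numpy, scipy, OpenCV 4.12 (cv2) and the standard library are available. Lean on these libraries where they do the work, as an engineer would, in place of code of your own. Each camera call takes 0.05 s, during which the arm holds its last target. There are 200 camera calls.

## Task

Roll the little wheeled condiment caddy to its parking mat, the thin cork mat with one round end that has the caddy's own outline (not the plain rectangular one). Keep its wheels on the counter and push it straight ahead first, until both swivel castors under its round nose trail straight behind their pivots; then steer it onto the mat so that it covers the mat, nose over the round end, rolling straight in so that the castors still trail straight, and let go.

Things in the scene. Friction and masses are not known exactly. Their poses are not given: they have to be found in the camera images.
- caddy_grip (a point): Centre of the caddy's grip bar, 135 mm above the counter, over the middle of the deck. x points forward to the round nose, y to its left, z up. Bar 66 mm long (x), 16 mm thick (y), 24 mm tall, on two uprights: grasp it from above, fingers closing along y, and move level. Beside it nothing stands above the deck (top at 50 mm). The caddy, a small wooden trolley, weighs about 0.8 kg loaded.
- caddy_nose (a point): Tip of the caddy's round nose, on the deck's top edge, 108 mm ahead of the bar's centre, 50 mm up; axes as the bar's. Deck 216 x 84 mm, tail square. A salt shaker stands loose in a cup 66 mm ahead of the bar's centre (top at 140 mm), a jar in one 70 mm behind (top at 116 mm). Tail wheels are fixed straight ahead, 80 mm behind the bar's centre; two swivel castors sit 70 mm ahead of it.
- castor_left (a joint): Swivel of the castor under the nose's left side, rad, positive anticlockwise from above: 0 when its wheel trails straight behind its pivot (to the tail), 1.57 crosswise; limits -3.1, 3.1; starts at 0.8 to 2.0. Wheel 28 mm across, trailing 12 mm. Swivels freely: 60 to 80 mm of pushing straight ahead makes it trail; rolling backwards flips it round.
- castor_right (a joint): The same for the castor under the nose's right side.
- mat_mark (a point): Centre of the parking mat: cork, 1 mm thick, fixed flat on the counter, outline as the caddy's deck (216 x 84 mm, one end round, one square). x points along it to the round end, where the nose must be; z up. Wheels roll onto it without a step. Beside it lies a plain mat of that size, both ends square; either may be nearer the robot. The counter between caddy and mats is clear.

How it is judged:
On the way:
1. the caddy is pushed ahead until both castors trail (within 0.4 rad), before it reaches the mat (value of joint castor_left between -0.4 and 0.4 rad and value of joint castor_right between -0.4 and 0.4 rad and distance of caddy_grip from where it was at the start of the episode above 0.02 m and horizontal distance between caddy_grip and mat_mark above 0.03 m), for 0.1 s.
At the end, for the whole second after the job is handed in: The caddy stands on all wheels, centred within 20 mm over the round-ended mat and within 0.18 rad (10 degrees) of its direction, nose over the round end, both castors trailing within 0.5 rad (horizontal distance between caddy_grip and mat_mark below 0.02 m and angle between the x axis of caddy_grip and the x axis of mat_mark, either way round below 0.18 rad and x of caddy_nose in the frame of mat_mark above 0 m and value of joint castor_left between -0.5 and 0.5 rad and value of joint castor_right between -0.5 and 0.5 rad and angle between caddy_grip's own z axis and vertical below 0.08 rad and height (world z) of caddy_grip below 0.14 m); the robot touches nothing.
It fails at once if the caddy is lifted more than 15 mm off the counter (height (world z) of caddy_grip above 0.15 m).
It fails at once if the caddy is tipped by more than 0.25 rad (angle between caddy_grip's own z axis and vertical above 0.25 rad).
It also fails if it takes over 45 s, if anything falls off the work surface, if the arm or the gripper's body presses on something with over 40 N, if the wrist force passes 120 N, or if a joint passes its speed limit or range.

## Working session

There is one attempt and no reset: what is moved stays moved. The work goes in short steps, each a Python script; the robot and the scene stay as the last script left them, time stands still between calls to the robot, and variables do not carry over. Pictures are saved under pics/ and viewed, at most 10 in all, crops included, and the job is handed in when it is done.

```bash
mkdir -p pics; ls
python3 - <<'E'
from plant import r, effector, get_image, camera_model, ticket, nets
import cv2,numpy as np
for n in ("top","scene"):
    im,d=get_image(n); cv2.imwrite(f"pics/{n}0.png",im[:,:,::-1]); np.savez(f"{n}0.npz",im=im,d=d)
    c=camera_model(n); print(n,c["K"],c["D"],c["R"],c["t"])
    for t in ("caddy_grip","castor_left","mat_mark"):
        for q in nets.regions_of(n,t)[:3]:
            print(t,q["score"],q["pixel"],q["mask"].sum())
s=r.read_state(); print(s["time_s"],s["ee_pos"],s["ee_rot"],s["opening"])
E
```

```text
pics
top [[508.55129891   0.         317.18065898]
 [  0.         508.55129891 246.17597206]
 [  0.           0.           1.        ]] [-0.06404553  0.          0.          0.          0.        ] [[ 0.01759622 -0.99984428 -0.00133704]
 [-0.98804027 -0.01718357 -0.15323557]
 [ 0.15318874  0.00401742 -0.98818878]] [0.04965879 0.53256914 0.93157238]
caddy_grip 0.65 [243.7, 225.5] 3315
castor_left 0.52 [242.3, 222.5] 3469
mat_mark 0.71 [217.9, 406.8] 4182
scene [[487.36155016   0.         326.07666035]
 [  0.         487.36155016 246.84756807]
 [  0.           0.           1.        ]] [0.03532226 0.         0.         0.         0.        ] [[-0.89054367 -0.45465685 -0.01480302]
 [-0.17137451  0.36546239 -0.91491421]
 [ 0.42138196 -0.8122342  -0.40337681]] [0.51753654 0.17311204 0.72623186]
caddy_grip 0.61 [329.0, 272.4] 6239
castor_left 0.53 [256.5, 343.4] 1486
mat_mark 0.95 [259.2, 344.5] 1474
0.4 [ 0.21420911 -0.5335838   0.40464104] [ 9.81835448e-01  1.89734410e-01 -2.88365487e-05 -8.10383360e-05] 0.09131448584849416
```

View pics/top0.png

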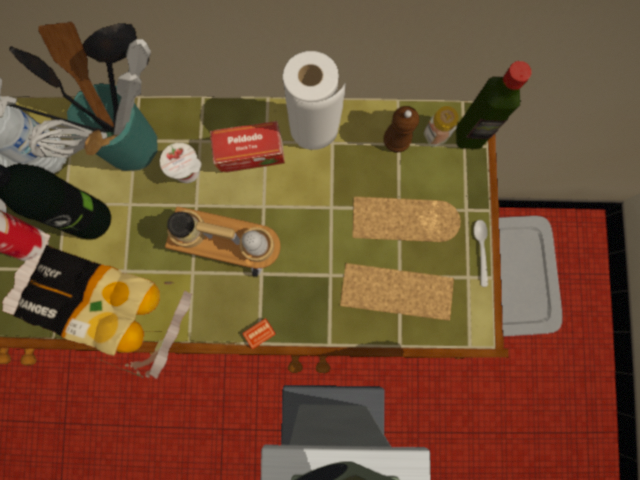

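View pics/scene0.png

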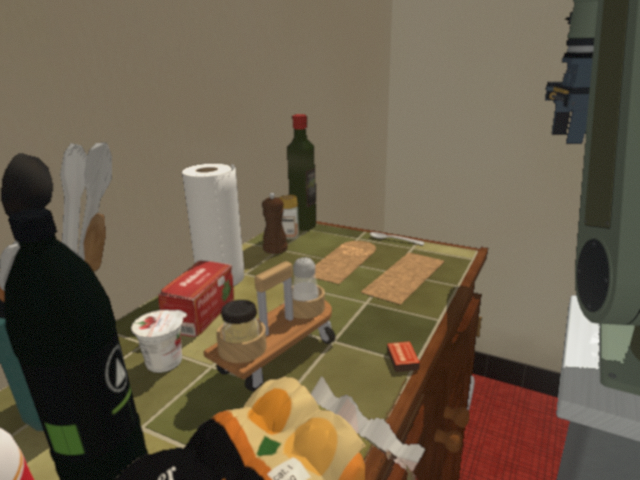

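The top view shows the caddy at about (row 240, col 222), nose to the right at (245, 280), and a castor sticking out at (272, 255). The round-ended mat is the upper one at (219, 407), round end to the right. The lower mat at (291, 397) is the plain one. The paper towel (100, 312) and the bottle are the tall obstacles.

```bash
cat > h.py <<'E'
from plant import r, effector, get_image, camera_model, ticket, nets
import cv2,numpy as np
from scipy.spatial.transform import Rotation as Ro
def cloud(n,d):
    c=camera_model(n); v,u=np.mgrid[:480,:640]
    p=cv2.undistortPoints(np.dstack([u,v]).reshape(-1,1,2).astype(float),c["K"],np.array(c["D"])).reshape(480,640,2)
    P=np.dstack([p*d[...,None],d])-np.array(c["t"])
    P=P@np.array(c["R"]); P[d==0]=np.nan
    return P
def rect(xy):
    b=cv2.minAreaRect((np.asarray(xy)*1000).astype(np.float32)); p=cv2.boxPoints(b)
    e=[p[1]-p[0],p[2]-p[1]]; k=max(e,key=np.linalg.norm)
    if k[1]>0:k=-k
    return np.array(b[0])/1000,np.array(b[1]),np.arctan2(k[1],k[0])
E
python3 - <<'E'
from h import *
im,d=np.load("top0.npz").values(); P=cloud("top",d)
get_image("top")
m=nets.regions_of("top","mat_mark")
for q in m:
    k=q["mask"]; print("mat",q["score"],q["pixel"],rect(P[k][:,:2]),np.nanmedian(P[k][:,2]))
hsv=cv2.cvtColor(im,cv2.COLOR_RGB2HSV)
for box in ((190,250,345,470),(258,325,335,460)):
    k=np.zeros((480,640),bool); a,b,c,e=box
    k[a:b,c:e]=hsv[a:b,c:e,0]<22
    k=cv2.morphologyEx(k.astype(np.uint8),cv2.MORPH_OPEN,np.ones((5,5)))>0
    print("color",k.sum(),rect(P[k][:,:2]),np.nanmedian(P[k][:,2]))
sub=np.zeros((480,640),bool); sub[195:290,150:300]=1
z=P[...,2]
for lo,hi in ((.04,.06),(.12,.145),(.1,.12)):
    k=sub&(z>lo)&(z<hi); 
    k=cv2.morphologyEx(k.astype(np.uint8),cv2.MORPH_OPEN,np.ones((2,2)))>0
    print(lo,k.sum(),rect(P[k][:,:2]),np.nanmedian(z[k]))
q=nets.regions_of("top","caddy_grip")
for o in q: print(o["score"],o["pixel"],rect(P[o["mask"]&(z>.03)][:,:2]))
# tall things
k=(z>.17)&(P[...,0]<.9)
n,l,s,c=cv2.connectedComponentsWithStats(k.astype(np.uint8))
for i in range(1,n):
    if s[i,4]>80: print("tall",np.round(np.nanmin(P[l==i],0),3),np.round(np.nanmax(P[l==i],0),3))
# bar by scene
im,d=np.load("scene0.npz").values(); P=cloud("scene",d); z=P[...,2]
k=np.zeros((480,640),bool);k[250:310,250:300]=1;k&=(z>.126)&(z<.152)
print("bar scene",k.sum(),rect(P[k][:,:2]),np.nanmedian(z[k]),np.nanmax(z[k]))
cv2.imwrite("pics/crop.png",cv2.resize(np.load("top0.npz")["im"][190:300,140:300,::-1],None,fx=5,fy=5,interpolation=2))
E
```

```text
mat 0.74 [220.0, 402.9] (array([ 0.59217621, -0.11668481]), array([216.63893127,  48.99246216]), np.float32(-1.8025022)) 0.0014160559229399639
color 4353 (array([ 0.58050183, -0.1187998 ]), array([209.9732666 ,  86.66168213]), np.float32(-1.7633585)) 0.0013638277673536528
color 4867 (array([ 0.39953613, -0.20463483]), array([0.        , 7.60177231]), np.float32(-1.5707964)) 0.0013971953007866642
0.04 2532 (array([0.48902847, 0.25650024]), array([213.02227783, 163.82270813]), np.float32(-1.9168502)) 0.05003939085680452
0.12 359 (array([0.52902631, 0.21497737]), array([117.52846527,  31.80764198]), np.float32(-1.6471851)) 0.13449776055429358
0.1 638 (array([0.54402673, 0.24093875]), array([180.25920105,  39.84596252]), np.float32(-1.7902104)) 0.11527221776195219
0.74 [240.7, 223.8] (array([0.54067407, 0.23702986]), array([217.14614868,  86.94844818]), np.float32(-1.7835796))
tall [ 0.722 -0.522  0.17 ] [0.864 0.645 0.35 ]
tall [ 0.744 -0.278  0.17 ] [ 0.804 -0.221  0.286]
tall [0.636 0.41  0.17 ] [0.756 0.619 0.326]
tall [0.543 0.479 0.17 ] [0.629 0.55  0.322]
tall [ 0.144 -0.053  0.17 ] [0.175 0.038 0.278]
bar scene 761 (array([0.53915466, 0.22280487]), array([98.55387878, 19.71983528]), np.float32(-1.7340227)) 0.14020065550079908 0.15028336279067514
```

View pics/crop.png

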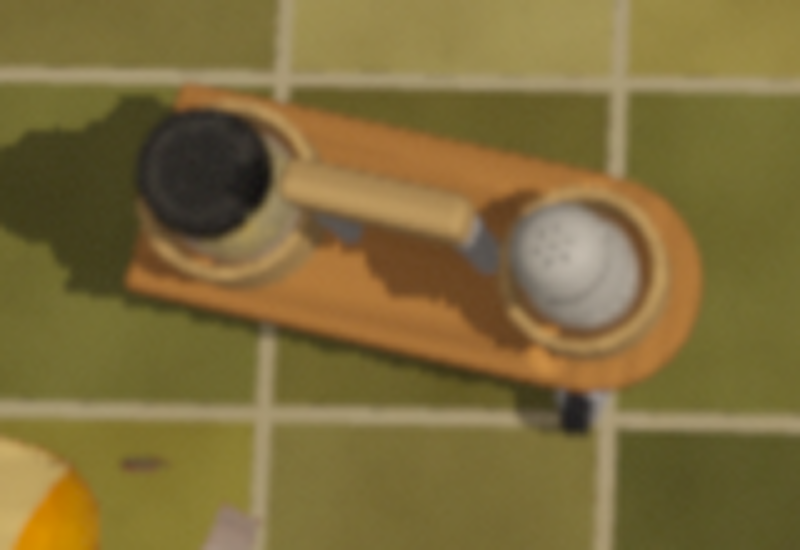

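```bash
cat >> h.py <<'E'
from scipy.optimize import minimize
G=np.stack(np.meshgrid(np.arange(-.16,.16,.002),np.arange(-.16,.16,.002)),-1)
def dfit(P,k,z0,x0):
    """fit D outline (round end +x) to mask k, pixels->plane z0"""
    s=np.indices((480,640)); 
    def model(x):
        c,s_=np.cos(x[2]),np.sin(x[2])
        q=(P-x[:2])@np.array([[c,-s_],[s_,c]])
        X,Y=q[...,0],q[...,1]
        # signed distance approx of D shape
        box=np.maximum(np.abs(X+.021)-.087,np.abs(Y)-.042)
        circ=np.hypot(X-.066,Y)-.042
        sd=np.where(X>.066,circ,np.maximum(-.108-X,np.abs(Y)-.042))
        return 1/(1+np.exp(np.clip(sd/.001,-50,50)))
    f=lambda x:np.abs(model(x)-k).sum()
    best=None
    o=minimize(f,x0,method="Nelder-Mead",options=dict(initial_simplex=np.array(x0)+np.array([[0,0,0],[.01,0,0],[0,.01,0],[0,0,.1]]),xatol=1e-4,fatol=.5))
    return o.x,o.fun/k.sum()
def plane(n,z0):
    c=camera_model(n); v,u=np.mgrid[:480,:640]
    p=cv2.undistortPoints(np.dstack([u,v]).reshape(-1,1,2).astype(float),c["K"],np.array(c["D"])).reshape(480,640,2)
    R=np.array(c["R"]);w=np.dstack([p,np.ones((480,640))])@R; o=-R.T@np.array(c["t"])
    return (o+w*((z0-o[2])/w[...,2])[...,None])[...,:2]
E
python3 - <<'E'
from h import *
im,d=np.load("top0.npz").values(); P=cloud("top",d); z=P[...,2]
rg=im[...,0].astype(int)-im[...,1]; 
k=np.zeros((480,640),bool);k[188:254,340:472]=1
kk=k&(rg>18); kk=cv2.morphologyEx(kk.astype(np.uint8),cv2.MORPH_CLOSE,np.ones((5,5)));kk=cv2.morphologyEx(kk,cv2.MORPH_OPEN,np.ones((5,5)))>0
print(np.percentile(rg[k],[5,25,50,75,95]),kk.sum())
Pl=plane("top",.001); print("mat",dfit(Pl,kk,0,[.58,-.12,-1.6]), rect(Pl[kk]))
dbg=im.copy(); dbg[kk]//=2
# bar
b=np.zeros((480,640),bool);b[215:250,194:236]=1
b&=(z>.14)&(z<.152)&(rg>15); print("bar",b.sum(),P[b].mean(0),rect(P[b][:,:2])); dbg[b]=255
# deck surface
b=np.zeros((480,640),bool);b[195:290,150:300]=1
D=b&(z>.035)&(P[...,0]>.46)&(np.abs(P[...,1]-.237)<.13)
Pl=plane("top",.05); D2=b&(rg>45)&(z>.03)&(z<.06); 
D2=cv2.morphologyEx(D2.astype(np.uint8),cv2.MORPH_OPEN,np.ones((3,3)))>0
print("deck",D2.sum(),rect(Pl[D2]))
c=cv2.fitEllipse  # unused
dbg[D2]=[0,0,255]
cv2.imwrite("pics/dbg.png",cv2.resize(dbg[180:300,150:480,::-1],None,fx=2.4,fy=2.4))
E
```

```text
[ 6.  9. 20. 41. 42.] 4387
mat (array([ 0.59616397, -0.1199407 , -1.6010795 ]), np.float64(0.05903585148575537)) (array([ 0.59647192, -0.11926515]), array([217.70570374,  87.79219818]), np.float32(-1.599142))
bar 352 [0.54144712 0.23572108 0.14627566] (array([0.54191925, 0.23633047]), array([66.20524597, 16.21081352]), np.float32(-1.7784048))
deck 1518 (array([0.50229956, 0.24794798]), array([220.47839355, 164.1890564 ]), np.float32(-1.7680407))
```

View pics/dbg.png

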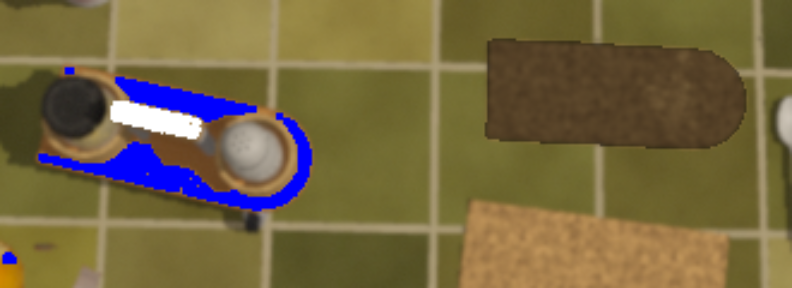

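The debug overlay confirms clean masks: the bar in white at about (118, 155) and the round-ended mat dark at about (93, 615). So the poses hold. Next I'll plan the path and grasp.

```bash
cat > plan.py <<'E'
from h import *
C=np.array([.5417,.236]); ct=-1.780; M=np.array([.5963,-.1197]); mt=-1.601; L=.08
u=lambda a:np.array([np.cos(a),np.sin(a)])
def path(c,t,straight,tail=.04,a=.085):
    """list of (grip xy, heading); rear axle follows line, cubic Bezier, line"""
    r0=c-L*u(t); A=r0+straight*u(t); E=M-L*u(mt); B=E-tail*u(mt)
    s=np.linspace(0,1,201)[:,None]; P=[A,A+a*u(t),B-a*u(mt),B]
    bz=(1-s)**3*P[0]+3*s*(1-s)**2*P[1]+3*s*s*(1-s)*P[2]+s**3*P[3]
    tn=np.gradient(bz,axis=0); h=np.arctan2(tn[:,1],tn[:,0])
    ds=np.linalg.norm(np.diff(bz,axis=0),axis=1); print("len",ds.sum(),"kmax",np.abs(np.diff(h)/ds).max(),"h",h.min(),h.max())
    i=np.searchsorted(np.r_[0,np.cumsum(ds)],np.linspace(0,ds.sum()*.9999,15)[1:])
    w=[(A,t)] if straight else []
    w+=[(bz[j],h[j]) for j in i]+[(E,mt)]
    return [(b+L*u(g),g) for b,g in w]
def quat(t,flip): return (Ro.from_euler("z",t+flip)*Ro.from_euler("x",np.pi)).as_quat()
E
python3 - <<'E'
from plan import *
w=path(C,ct,.085)
for a in (.06,.1):path(C,ct,.085,a=a)
for f in (0,np.pi):
    print(f,[None if (q:=r.ik([*p,.307],quat(t,f))) is None else np.round(q,2).tolist() for p,t in [(C,ct)]+w[::5]+[w[-1]]])
E
```

```text
len 0.24218880651772812 kmax 8.583827376681196 h -1.774663679085415 -1.126563994539355
len 0.24052093211213565 kmax 16.934015850853353 h -1.7721116032831934 -1.1993101750592146
len 0.24343547369970558 kmax 7.8795197440946225 h -1.7755889902844897 -1.0732644748428153
0 [[0.39, 0.42, 1.67, 0.0, 1.05, -2.54], None, None, None, None, None]
3.141592653589793 [[0.39, 0.42, 1.67, -0.0, 1.05, 0.6], [0.26, 0.36, 1.78, -0.0, 1.01, 0.47], [0.1, 0.41, 1.68, 0.0, 1.05, -0.27], [-0.03, 0.46, 1.61, 0.0, 1.08, -0.4], [-0.22, 0.44, 1.63, -0.0, 1.07, -0.19], [-0.22, 0.44, 1.63, -0.0, 1.07, -0.19]]
```

Run:
```python
from plan import *
w=path(C,ct,.08,tail=.035,a=.1); F=np.pi
r.goto([*C,.42],quat(ct,F))
r.move_linear([*C,.307],speed=.1)
effector.close(30)
s=r.read_state(); print(s["time_s"],s["ee_pos"],s["opening"],s["grasp_force"],s["contact_force"])
p,t=w[0]; r.move_linear([*p,.307],speed=.06)
s=r.read_state(); print(s["time_s"],s["ee_pos"],s["opening"],s["contact_force"])
for n in ("top","scene"):
    im,d=get_image(n); cv2.imwrite(f"pics/{n}1.png",im[:,:,::-1])
a=cv2.imread("pics/scene1.png")[200:420,150:450]
cv2.imwrite("pics/c1.png",cv2.resize(a,None,fx=2.5,fy=2.5))
```

```text
len 0.2522669206353658 kmax 7.2615932534139445 h -1.7755466505156277 -1.1093922098690785
5.9083 [0.54181617 0.23599721 0.30702313] 0.015623664966833605 29.99896466732025 [ 0.12757782 -0.1731185  -0.52239162]
7.3917 [0.52514517 0.15797966 0.30700987] 0.015835569124537124 [ 1.43532493 -0.89267378 -1.09576382]
```

View pics/c1.png

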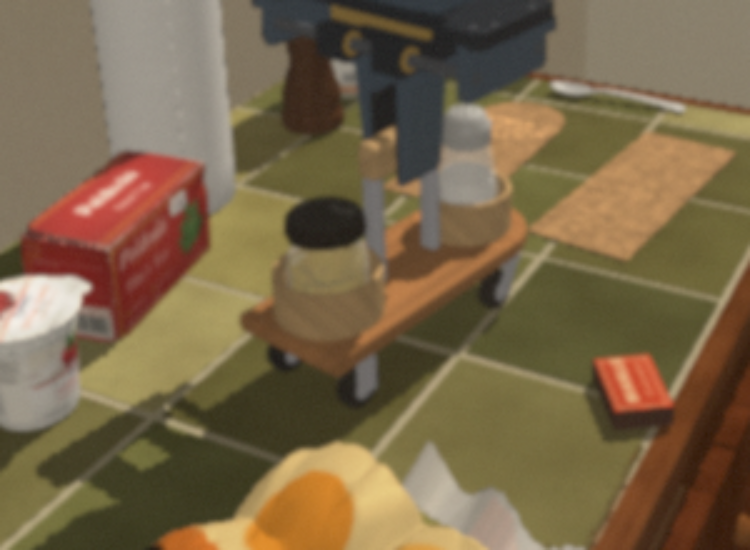

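The grasp held. The right castor, at about (290, 497) in the crop, now trails behind its fork in line with the caddy. Now steering onto the mat.

Run:
```python
from plan import *
w=path(C,ct,.08,tail=.035,a=.1); F=np.pi; fm=0
for p,t in w[1:]:
    r.move_linear([*p,.307],quat(t,F),speed=.05)
    fm=max(fm,np.linalg.norm(r.read_state()["contact_force"]))
s=r.read_state(); print(s["time_s"],s["ee_pos"],fm,s["contact_force"])
effector.open_gripper()
r.move_linear([*w[-1][0],.42],speed=.12)
r.goto([.45,.2,.42],quat(-1.6,F))
im,d=get_image("top"); np.savez("top2.npz",im=im,d=d)
P=cloud("top",d);z=P[...,2];rg=im[...,0].astype(int)-im[...,1]
b=(np.hypot(*(P[...,:2]-M).transpose(2,0,1))<.06)&(z>.14)&(z<.152)&(rg>15)
b=cv2.morphologyEx(b.astype(np.uint8),cv2.MORPH_OPEN,np.ones((2,2)))>0
print("bar",b.sum(),P[b].mean(0),rect(P[b][:,:2]),r.read_state()["time_s"])
a=cv2.resize(im[170:270,330:490,::-1],None,fx=4,fy=4)
im,d=get_image("scene");c=cv2.resize(im[190:320,270:430,::-1],None,fx=4,fy=4)[:,:640]
cv2.imwrite("pics/t2.png",a);cv2.imwrite("pics/s2.png",c)
```

```text
len 0.2522669206353658 kmax 7.2615932534139445 h -1.7755466505156277 -1.1093922098690785
15.8833 [ 0.59626026 -0.11976829  0.30700277] 1.8139661252061845 [-0.61830212  0.43890959 -0.46117566]
bar 351 [ 0.59355026 -0.11976003  0.14352543] (array([ 0.59664832, -0.13217334]), array([25.56758308, 91.80721283]), np.float32(-1.3632939)) 19.55
```

View pics/t2.png

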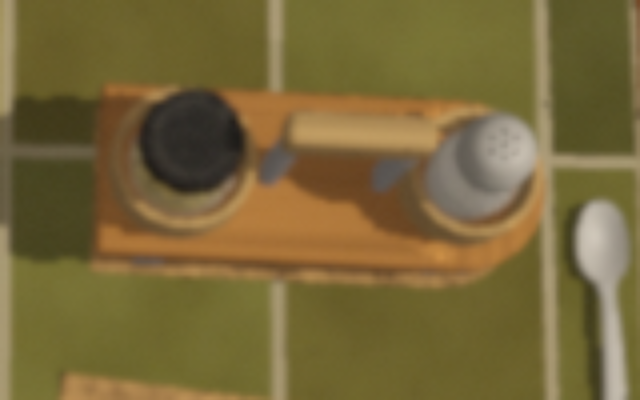

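View pics/s2.png

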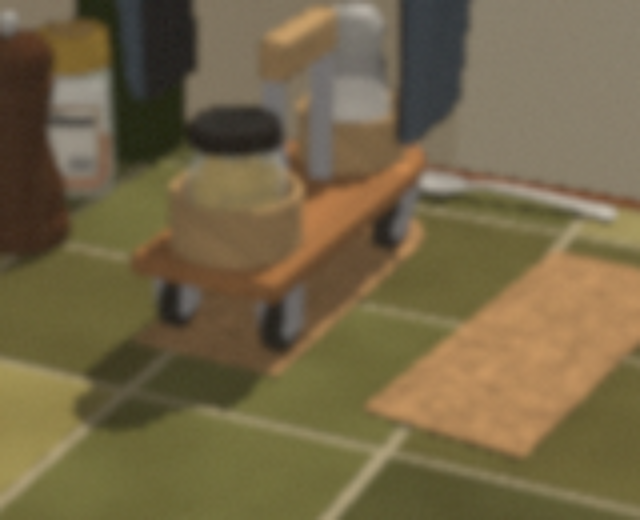

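The caddy is centred on the round-ended mat with its nose over the round end. The strip of cork along the lower edge of the top view (about row 270) is parallax. The right castor, at about (225, 395) in the scene crop, trails, and the gripper is clear.

```bash
python3 -c "
from plant import r,ticket
r.hold(.3);print(ticket.sign_off())"
```

```text
the job is handed in; nothing more can be done
None
```

The caddy is parked on the round-ended mat with its nose over the round end, released and handed in at about 20 s. In the last pictures it looked centred and aligned and the right castor trailed; the left castor was hidden from both cameras, and the sign-off returned no verdict.

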